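Hold a paraffin block against the sprung plate of a clamping jig

ROBOT

A 6-joint arm with a two-finger parallel gripper is mounted at the origin on a cart in front of the work surface, level with it; the furniture and walls round the work are solid. World frame = base frame: x ahead of the robot, y to its left, z up, the work surface at z = 0. Lengths are in m, angles in rad, forces in N, time in s.
With the tool pointing down it reaches from about 0.35 to 0.775 m from the base axis. Payload 7.3 kg.
Tool frame: the origin (TCP) lies midway between the tips of the shut fingers; the grasp point (between the pads) lies 19 mm behind it; z points along the fingers, y is the direction in which the jaws open and shut (so a half turn about z gives the same grasp; the last joint's range is limited). The gripper opens to 92 mm and grips with 3 to 60 N. Pads are 19 mm wide; open, the fingers measure 130 mm over their backs; the gripper's body (75 mm by 190 mm) begins 47 mm behind the grasp point.
Start: joints at [-1.385, 0.342, 1.524, -0, 1.275, -0.146], TCP at [0.171, -0.496, 0.227] pointing down, gripper open.
Joint ranges: [-2.53, 2.53], [-0.77, 2.02], [0.04, 2.7], [-1, 4.14], [0.28, 2.66], [-3.11, 3.11]. Speed limits (rad/s): [2.57, 2.57, 3.14, 3.14, 3.14, 3.14].

INTERFACE

Orientations are given as [roll, pitch, yaw] about the fixed x, y, z axes, in that order (R = Rz(yaw) Ry(pitch) Rx(roll)).
In Python, from cell import status, eyes, job gives the robot as it stands.
- The arm moves only by the tool jog_arm, never from a script. Its argument "series" is a list of rows, each a list of 3 entries, a list of its own where there are three numbers: the gripper command: -1 is shut, 1 is fully open, values between are in proportion, then the shift along the tool's x, y, z in m, then the turn, a rotation vector about the tool's x, y, z in rad. In form: [[grip, [x, y, z], [ax, ay, az]], ...]. A call has 1 to 12 rows; each row is the pose to reach, as a shift and turn from the pose commanded when the call began, along the tool's axes at that moment; what a row does not reach only later rows make up. A row lasts 1/12 s, in which the tool goes at most 41.7 mm and 7.16 degrees, less where a joint would pass 70% of its speed; a pose out of reach is approached as far as the arm can. A call with a gripper value outside its range is refused whole. The fingers move at their own pace and stop on an object; "squeeze" is the grip in N (left out, the last holds). Time passes only in rows, so rows that repeat a pose let the fingers close. It gives the time, the measured TCP pose, the force and the opening at its end, in the units of the state.
- status.observe(): the state, without advancing time (a new reading comes with each control period).
- eyes.read_camera(name): name is "scene" or "side" or "wrist"; returns a dict with "img" (400x640x3 uint8, red, green, blue), "range_z" (400x640 float32, m along the optical axis (not along the pixel's ray), 0 where there is no reading), "camera_matrix" (3x3 intrinsics, pixels), "T" (4x4, takes a point from camera to world coordinates); the wrist camera has in their place "tool_from_camera" (4x4, takes a point from camera to tool coordinates, whose origin is the TCP and whose axes are the flange's). Camera axes: x right, y down, z forward; pixel columns grow to the right and rows downward; lengths in m; the calibration is good to about 2 mm. A picture is of the moment at which its call begins: read the wrist's pose just before it.
- job.hand_in(): hands the job in, once; it reports no verdict.
The state is a dict: "time": time; "qpos": joint angles; "qvel": joint speeds; "joint_efforts": joint torques, N m; "tool_pos": TCP position; "tool_rot": TCP orientation; "contact_force": force on the tool from outside, world axes, zero at the start; "torque": the same for the moment, N m; "opening": finger opening in m.
Only numpy, scipy, OpenCV 4.12 (cv2) and the standard library are available. Lean on these libraries where they do the work, as an engineer would, in place of code of your own. Each camera call takes 0.05 s, during which the arm holds its last target.

TASK

Pull the drawer of the small grey block cabinet right out to its stop, take the paraffin block out of it and bring it right way up into the clamping jig, between the clamp screw and the sprung plate, close down on the jig's base, with one of its small ends flat on the plate and centred across it. Push the plate back with the block until the plate's pointers stand between the two lines scribed on the base (never so far that the plate runs into its back stop), keep that push steady for at least three seconds, and finish while still holding the block there, pushing, so that I can run up the clamp screw. Leave the vial, the rubber stopper and the timer where they stand.

Things in the scene. Friction and masses are not known exactly. Their poses are not given: they have to be found in the camera images.
- block_cabinet: small grey cabinet with one white-fronted drawer standing on the worktop, 170 deep x 220 wide x 75 high; origin at the centre of its underside, x points to its back (the drawer slides out along its -x), z up; the drawer front lies 85 mm before the origin. It cannot move.
- block_cabinet_drawer0 (a joint): how far the drawer is out, m: 0 shut, about 0.11 at its stop; it stays where it is left and takes about 1 N to slide
- block_cabinet_drawer0_handle (a point): middle of the drawer's round steel bar handle, 11 mm thick, 110 mm long, level along the cabinet's y, 42 mm above the worktop and 35 mm in front of the drawer front (29 mm free between bar and front for a finger, so open the fingers only a little); it moves with the drawer; axes as the cabinet's
- wax_block: cream paraffin block, 30 (its x) x 46 (its y, the long way) x 22 mm high, about 50 g; origin at the centre of its underside. It lies loose, long way roughly along the drawer's travel, in the front half of the drawer, whose floor is 22 mm above the worktop and whose inner space is 125 x 178 mm with walls reaching 53 mm above the worktop (drawer front to 65 mm, cabinet top 75 mm).
- jig: aluminium clamping jig fixed on the worktop: base plate 235 x 110 x 10 mm (its top is 10 mm above the worktop). Origin at the middle of the base's rear edge, on the worktop; x points from the front post with the clamp screw (screw tip at x = -163 mm, nothing of it higher than 36 mm above the worktop) to the sprung plate, whose front face at rest is at x = -75 mm; so 88 mm are free between them, along the centre line y = 0, and nothing stands beside that gap
- jig_plate (a joint): how far the sprung plate is pushed back along the jig's x, m: 0 at rest, spring 0.6 N per mm, back stop at 0.026. The pointers meet the first scribed line at 0.008 and the second at 0.018 (about 5 N and 11 N)
- plate_face (a point): middle of the sprung plate's front face, 21 mm above the worktop; the steel plate is 44 wide and reaches from 11 to 40 mm above the worktop; x is the direction in which it is pushed back, z up; it moves with the plate. Black pointers stick out at both sides of the plate's foot.
- vial_0: small clear screw vial with white cap, 23 dia x 48 mm high, bystander; origin at the centre of its underside
- rubber_stopper: brown rubber stopper, 26 dia x 26 mm high, bystander; origin at the centre of its underside
- timer: white bench timer lying face up, 58 x 66 x 18 mm, bystander; origin at the centre of its underside

How it is judged:
On the way, in this order (a step that is already met when the one before it is completed fails the run):
1. the drawer is pulled out to its stop (within 6 mm) (value of joint block_cabinet_drawer0 above 0.1035 m), for 0.2 s.
2. the block is lifted out of the drawer by the fingers (height (world z) of wax_block above 0.056 m and contact force between the fingers and wax_block above 0.5 N), for 0.1 s.
3. the block presses the sprung plate back between the lines, for three seconds (value of joint jig_plate between 0.0065 and 0.0195 m and contact force between wax_block and jig_plate between 3 and 15 N and contact force between the fingers and wax_block above 2 N and y of wax_block in the frame of plate_face between -0.009 and 0.009 m and z of wax_block in the frame of plate_face between -0.015 and -0.004 m and angle between the y axis of wax_block and the x axis of plate_face, either way round below 0.12 rad and angle between wax_block's own z axis and vertical below 0.12 rad and linear speed of wax_block below 0.02 m/s), for 2.8 s.
At the end, for the whole second after the job is handed in: The fingers hold the block in the jig, upright (7 degrees), its small end against the sprung plate (long way within 7 degrees of the push), centred within 9 mm, its underside within about 6 mm of the jig's base, pushing with 3 to 15 N so that the plate stands 6.5 to 19.5 mm back, at rest (all of step 3); the arm keeps its last pose, push and grip.
It fails at once if the plate is driven against its back stop (value of joint jig_plate above 0.025 m).
It fails at once if a bystander is moved by more than 2 cm or knocked over (distance of any of vial_0, rubber_stopper, timer from where it was at the start of the episode above 0.02 m or angle between any of vial_0, rubber_stopper, timer's own z axis and vertical above 0.5 rad).
It also fails if it takes over 62 s, if anything falls off the work surface, if the arm or the gripper's body presses on something with over 40 N, if the wrist force passes 120 N, or if a joint passes its speed limit or range.

## Working session

There is one attempt and no reset: what is moved stays moved. The work goes in short steps, Python scripts to look and compute and a tool call to move; the robot and the scene stay as the last step left them, time stands still between calls to the robot, and variables do not carry over. Pictures are saved under pics/ and viewed, and the job is handed in when it is done.

Besides the shell and the picture viewer there is one more tool, called after "Request:" as name(argument=value, ...), one argument or row to a line, values as JSON. jog_arm: Moves the arm, as the interface text tells. Its arguments: {"type":"object","properties":{"series":{"type":"array","items":{"type":"array"}},"squeeze":{"type":"number"}},"required":["series"]}

```bash
ls; mkdir -p pics; cat > h.py <<'E'
import numpy as np, cv2
from cell import status, eyes, job
from scipy.spatial.transform import Rotation as R
def snap(name,f):
    s=status.observe(); d=eyes.read_camera(name)
    cv2.imwrite('pics/'+f+'.png',cv2.cvtColor(d['img'],cv2.COLOR_RGB2BGR))
    if 'T' not in d:
        T=np.eye(4);T[:3,:3]=R.from_euler('xyz',s['tool_rot']).as_matrix() if len(np.ravel(s['tool_rot']))==3 else np.array(s['tool_rot']);T[:3,3]=s['tool_pos']
        d['T']=T@d['tool_from_camera']
    np.savez('pics/'+f+'.npz',img=d['img'],rz=d['range_z'],K=d['camera_matrix'],T=d['T'])
    return d
def load(f): return dict(np.load('pics/'+f+'.npz'))
def ray(d,u,v):
    r=np.linalg.inv(d['K'])@[u,v,1]; return d['T'][:3,3], d['T'][:3,:3]@r
def onz(d,u,v,z):
    o,r=ray(d,u,v); return o+r*(z-o[2])/r[2]
def pt(d,u,v):
    o,r=ray(d,u,v); z=d['rz'][int(round(v)),int(round(u))]; return o+r*z
def cloud(d):
    h,w=d['rz'].shape;u,v=np.meshgrid(np.arange(w),np.arange(h))
    p=np.stack([u,v,np.ones_like(u)],-1)@np.linalg.inv(d['K']).T*d['rz'][...,None]
    return p@d['T'][:3,:3].T+d['T'][:3,3]
E
python3 - <<'E'
from h import *
np.set_printoptions(precision=4,suppress=True)
print(status.observe())
for n in ['scene','side','wrist']:
    d=snap(n,n+'0'); print(n,d['K'],d['T'])
E
```

```text
pics
{'time': 0.0, 'qpos': array([-1.385 ,  0.3427,  1.525 ,  0.    ,  1.2754, -0.146 ]), 'qvel': array([-0.0001, -0.0004, -0.0016, -0.001 ,  0.0008, -0.0008]), 'joint_efforts': array([ -0.0009, -43.1244, -24.4219,   0.0717,   0.056 ,  -0.0001]), 'tool_pos': array([ 0.171, -0.496,  0.226]), 'tool_rot': array([-3.1401, -0.0002,  0.3318]), 'contact_force': array([ 0.5006, -0.8739,  0.2342]), 'torque': array([0.003 , 0.0016, 0.0136]), 'opening': 0.09170027758485193}Traceback (most recent call last):
  File "<stdin>", line 5, in <module>
KeyError: 'K'
```

```bash
python3 - <<'E'
s=open('h.py').read().replace("    np.savez","    d['K']=d['camera_matrix']\n    np.savez")
open('h.py','w').write(s)
E
python3 - <<'E'
from h import *
np.set_printoptions(precision=4,suppress=True)
for n in ['scene','side','wrist']:
    d=snap(n,n+'0'); print(n,d['K'],d['T'])
print(status.observe()['time'])
E
```

```text
scene [[384.7784   0.     322.5464]
 [  0.     384.7784 208.9416]
 [  0.       0.       1.    ]] [[-0.8997 -0.1829  0.3963  0.2014]
 [-0.4365  0.3738 -0.8184  0.6928]
 [ 0.0015 -0.9093 -0.4161  0.4333]
 [ 0.      0.      0.      1.    ]]
side [[384.3426   0.     318.7742]
 [  0.     384.3426 203.2786]
 [  0.       0.       1.    ]] [[ 0.9576 -0.1487  0.2468  0.3742]
 [-0.2878 -0.5321  0.7962 -0.6896]
 [ 0.0129 -0.8335 -0.5523  0.5295]
 [ 0.      0.      0.      1.    ]]
wrist [[305.6605   0.     322.7247]
 [  0.     305.6605 199.7201]
 [  0.       0.       1.    ]] [[ 0.3258 -0.9006 -0.2876  0.2499]
 [-0.9454 -0.3105 -0.0987 -0.4696]
 [-0.0004  0.304  -0.9527  0.3836]
 [ 0.      0.      0.      1.    ]]
0.2
```

View pics/scene0.png

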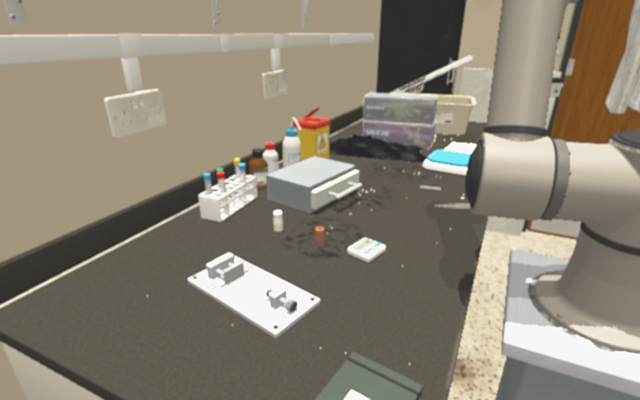

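View pics/side0.png

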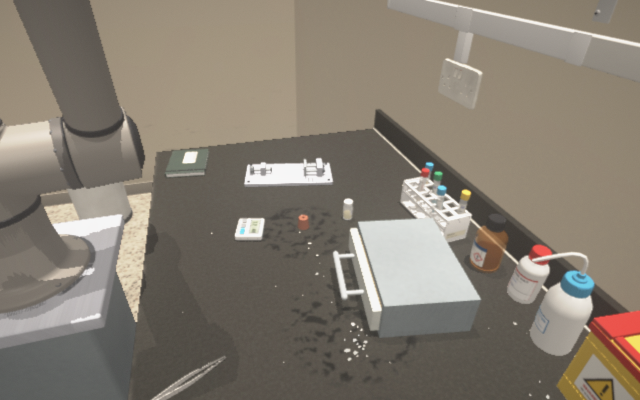

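View pics/wrist0.png

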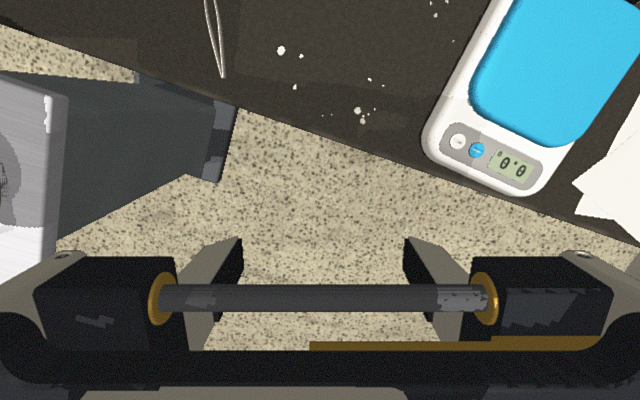

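The scene view shows the cabinet at about (315,183) with its handle near (350,188), and the jig at (253,290). The vial is at (278,220), the stopper at (320,231) and the timer at (367,249). The side view shows the same layout, with the handle near (342,275). I'll measure next.

```bash
python3 - <<'E'
from h import *
np.set_printoptions(precision=4,suppress=True)
a=load('scene0');b=load('side0')
c1=cv2.resize(a['img'][140:340,170:410],None,fx=3.3,fy=3,interpolation=3)
c2=cv2.resize(b['img'][140:340,220:480],None,fx=3,fy=3,interpolation=3)
cv2.imwrite('pics/c1.png',c1[...,::-1]);cv2.imwrite('pics/c2.png',c2[...,::-1])
for n,d in (('scene',a),('side',b)):
    P=cloud(d); z=P[...,2]; ok=d['rz']>0
    # cabinet top: z 0.065..0.085
    m=ok&(z>.068)&(z<.082)&(P[...,0]>.3)&(P[...,0]<.9)&(abs(P[...,1])<.6)
    k,l,st,ce=cv2.connectedComponentsWithStats(m.astype(np.uint8))
    for i in range(1,k):
        if st[i,4]>300:
            q=P[l==i]; print(n,'top',st[i],np.median(q,0),cv2.minAreaRect(q[:,:2].astype(np.float32)))
    m=ok&(z>.006)&(z<.014)&(P[...,0]>.2)&(P[...,0]<.95)&(abs(P[...,1])<.7)
    k,l,st,ce=cv2.connectedComponentsWithStats(m.astype(np.uint8))
    for i in range(1,k):
        if st[i,4]>300:
            q=P[l==i]; print(n,'z10',st[i],np.median(q,0),cv2.minAreaRect(q[:,:2].astype(np.float32)))
E
```

```text
scene top [ 266  156   90   34 1632] [ 0.6801 -0.2184  0.0771] ((0.6882941126823425, -0.2393447458744049), (0.22437410056591034, 0.15899428725242615), 78.51600646972656)
scene z10 [201 192  56  29 344] [ 0.8317 -0.0608  0.0072] ((0.8338140249252319, -0.059821732342243195), (0.17986780405044556, 0.061269134283065796), 86.23062133789062)
scene z10 [  0 199 199 105 741] [0.9392 0.2851 0.0099] ((0.9378833174705505, 0.2057674676179886), (0.4917517304420471, 0.009213702753186226), 89.82193756103516)
scene z10 [ 188  256  132   80 4005] [0.5492 0.2505 0.0111] ((0.5702286958694458, 0.23034754395484924), (0.11180995404720306, 0.2368316650390625), 77.16059875488281)
scene z10 [ 315  353  108   47 1922] [0.3119 0.3349 0.0134] ((0.3002917468547821, 0.3479427695274353), (0.09758233278989792, 0.1067621037364006), 82.81488800048828)
side top [ 357  218  124   92 7634] [ 0.6827 -0.2644  0.0741] ((0.6881937980651855, -0.23970219492912292), (0.22423115372657776, 0.15625536441802979), 79.13494110107422)
side top [476 226  32  22 303] [ 0.8504 -0.2448  0.0766] ((0.8595631122589111, -0.23513588309288025)
[... 182 characters left out ...]
3224, 0.04693174734711647), 29.228899002075195)
side top [542 298  47  30 343] [ 0.8329 -0.431   0.075 ] ((0.8422464728355408, -0.4235593378543854), (0.02961651235818863, 0.06123737990856171), 31.45891571044922)
side top [574 352  44  48 433] [ 0.8014 -0.5182  0.0755] ((0.8017335534095764, -0.5160441398620605), (0.067133329808712, 0.004511281382292509), 83.78973388671875)
side z10 [164 149  44  27 900] [0.3016 0.3628 0.0121] ((0.3024495840072632, 0.37366947531700134), (0.15183958411216736, 0.10625050216913223), 81.87474822998047)
side z10 [ 244  163   89   23 1359] [0.5606 0.2161 0.0092] ((0.5690655708312988, 0.23200970888137817), (0.11679135262966156, 0.2349921464920044), 78.01215362548828)
```

View pics/c1.png

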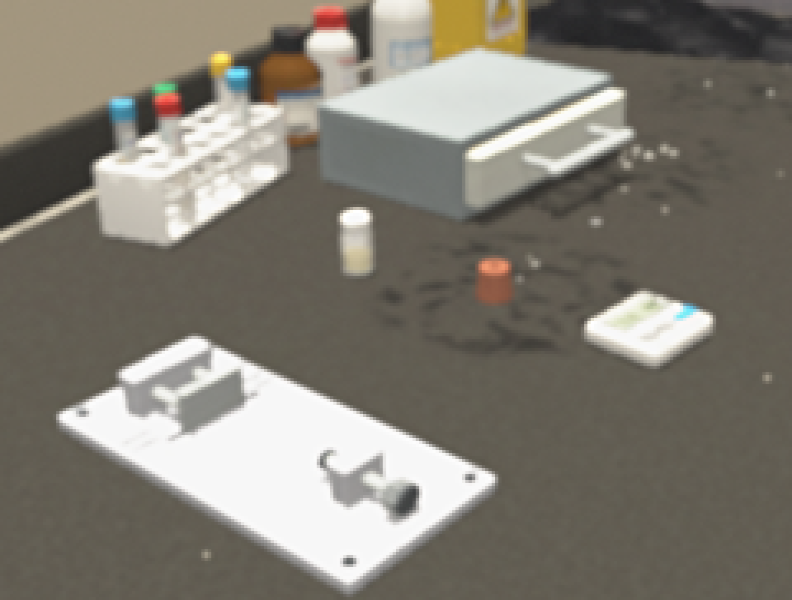

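View pics/c2.png

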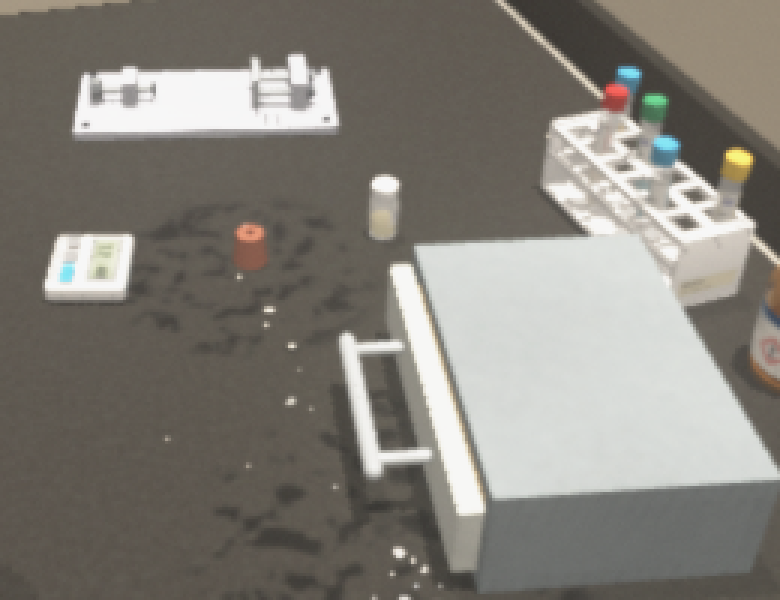

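```bash
python3 - <<'E'
from h import *
np.set_printoptions(precision=4,suppress=True)
a=load('scene0');b=load('side0')
def fr(c,yaw): 
    return np.array([[np.cos(yaw),np.sin(yaw)],[-np.sin(yaw),np.cos(yaw)]]),np.array(c)
for n,d in (('scene',a),('side',b)):
    P=cloud(d); ok=d['rz']>0
    A,c=fr((.688,-.2395),np.radians(-11.2)); L=(P[...,:2]-c)@A.T
    m=ok&(P[...,2]>.025)&(P[...,2]<.06)&(L[...,0]<-.105)&(L[...,0]>-.15)&(abs(L[...,1])<.1)
    q=P[m]; print(n,'handle',m.sum(),'z',np.percentile(q[:,2],[5,50,95]),'L',np.percentile(L[m],[2,50,98],axis=0).ravel(), np.argwhere(m).min(0),np.argwhere(m).max(0))
    far=m&(L[...,0]<-.112); r=cv2.fitLine(P[far][:,:2].astype(np.float32),cv2.DIST_HUBER,0,.001,.001).ravel();print(' line',r,np.degrees(np.arctan2(r[1],r[0])))
    print('  ends',L[far][:,1].min(),L[far][:,1].max(), P[far].mean(0))
    # drawer front
    m=ok&(P[...,2]>.02)&(P[...,2]<.058)&(L[...,0]<-.07)&(L[...,0]>-.1)&(abs(L[...,1])<.1)
    r=cv2.fitLine(P[m][:,:2].astype(np.float32),cv2.DIST_HUBER,0,.001,.001).ravel();print(' front',np.median(L[m],0),np.degrees(np.arctan2(r[1],r[0])))
    # top extents
    m=ok&(P[...,2]>.068)&(P[...,2]<.082)&(abs(L[...,0])<.12)&(abs(L[...,1])<.15)
    print(' top',np.percentile(L[m],[.5,99.5],axis=0))
    A,c=fr((.685,.206),np.radians(-12.4)); L=(P[...,:2]-c)@A.T
    m=ok&(P[...,2]>.017)&(P[...,2]<.05)&(L[...,0]<0.01)&(L[...,0]>-.11)&(abs(L[...,1])<.04)
    for lo in np.arange(-.1,0,.005):
        mm=m&(L[...,0]>lo)&(L[...,0]<=lo+.005)
        if mm.sum(): print('  jig',round(lo,3),mm.sum(),L[mm][:,1].min(),L[mm][:,1].max(),P[mm][:,2].max())
    m=ok&(P[...,2]>.006)&(P[...,2]<.014)&(L[...,0]<0.03)&(L[...,0]>-.27)&(abs(L[...,1])<.08)
    print(' base',np.percentile(L[m],[.3,99.7],axis=0), cv2.minAreaRect(L[m].astype(np.float32)))
E
```

```text
scene handle 145 z [0.0411 0.0467 0.0495] L [-0.1343 -0.0551 -0.1309  0.0076 -0.1069  0.0576] [182 331] [198 361]
 line [ 0.206   0.9785  0.5631 -0.1944] 78.10981
  ends -0.059042995148973494 0.05943206281666891 [ 0.5621 -0.2094  0.046 ]
 front [-0.0929  0.0193] 78.93348
 top [[-0.0781 -0.1106]
 [ 0.0772  0.1101]]
  jig -0.08 57 -0.021130085933015554 0.020050205219500336 0.04210548657975183
  jig -0.075 202 -0.023381757614719664 0.02173114448493047 0.042553927146710524
  jig -0.07 11 -0.022726449274967236 0.020927893994836987 0.04146044342753763
  jig -0.065 3 0.015063640908855232 0.01699416224315075 0.02805121871037347
  jig -0.06 7 0.012735496689680315 0.016518758495016977 0.028864639456418206
  jig -0.055 11 -0.01536595182108861 0.016818123674026967 0.029156321627543835
  jig -0.05 12 -0.018416559572762167 0.01615599147455861 0.02920180340362971
  jig -0.045 75 -0.0274835447186319 0.02647743103423917 0.041362162762810406
  jig -0.04 203 -0.029243233404635163 0.027437878812823623 0.04210516409520526
  jig -0.035 57 -0.028605881232134547 0.027030168998077753 0.04153444718408922
  ji
[... 1093 characters left out ...]
jig -0.05 9 -0.019901552901141283 0.010735526063821178 0.026218887220117004
  jig -0.045 22 -0.03041404985110686 0.017311234181018362 0.03786823186441002
  jig -0.04 28 -0.03032413414357787 0.021502542701695035 0.039234848612342166
  jig -0.035 23 -0.031249180672140754 0.024334615206515527 0.038804664329503136
  jig -0.03 25 -0.030703738847304075 0.026467392649004006 0.040603195280263016
  jig -0.025 17 -0.02220365706836141 0.016176143225809972 0.02953892707273187
  jig -0.02 5 -0.021407829500092315 0.015050740713060314 0.02532950110464438
 base [[-0.2356 -0.0574]
 [-0.0024  0.0552]] ((-0.11881513893604279, 0.000507742166519165), (0.234992116689682, 0.11679135262966156), 0.41215425729751587)
```

```bash
cat >> h.py <<'E'
def to(x,y,z,yawdeg,cmd=None):
    """shift/turn in tool axes from present pose to tool-down pose"""
    s=status.observe(); R0=R.from_euler('xyz',s['tool_rot'] if cmd is None else cmd[1]); p0=np.array(s['tool_pos'] if cmd is None else cmd[0])
    R1=R.from_euler('xyz',[np.pi,0,np.radians(yawdeg)])
    print('t',s['time'],'now',np.round(s['tool_pos'],4),np.round(s['tool_rot'],3),'shift',np.round(R0.inv().apply(np.array([x,y,z])-p0),4),'turn',np.round((R0.inv()*R1).as_rotvec(),4))
E
python3 - <<'E'
from h import *
np.set_printoptions(precision=4,suppress=True)
a=load('scene0');b=load('side0')
for n,d in (('scene',a),('side',b)):
    P=cloud(d)
    m=(d['rz']>0)&(P[...,2]>.008)&(P[...,2]<.07)&(P[...,0]>.3)&(P[...,0]<.75)&(P[...,1]<.15)&(P[...,1]>-.1)
    k,l,st,ce=cv2.connectedComponentsWithStats(m.astype(np.uint8))
    for i in range(1,k):
        if st[i,4]>20: q=P[l==i]; print(n,st[i],np.median(q,0),q.max(0),q.min(0))
# two-view triangulation of handle end knobs (crop coords to full image)
def tri(ua,va,ub,vb):
    o1,r1=ray(a,ua,va);o2,r2=ray(b,ub,vb)
    t=np.linalg.lstsq(np.stack([r1,-r2],1),o2-o1,rcond=None)[0]
    p,q=o1+t[0]*r1,o2+t[1]*r2; return (p+q)/2,np.linalg.norm(p-q)
h1=tri(170+548/3.3,140+165/3,220+347/3,140+338/3)
h2=tri(170+630/3.3,140+134/3,220+374/3,140+470/3)
print(h1,h2,(h1[0]+h2[0])/2)
to(.5625,-.215,.14,78.9)
E
```

```text
scene [273 210  10  20 174] [0.6531 0.0038 0.0316] [0.6671 0.0118 0.0503] [ 0.6448 -0.0137  0.0081]
scene [314 226  11  13 113] [ 0.545  -0.0008  0.0218] [0.5597 0.0051 0.0291] [ 0.5359 -0.0178  0.0082]
scene [347 237  39  23 534] [0.4264 0.015  0.0173] [0.4655 0.0439 0.0217] [ 0.3942 -0.0317  0.008 ]
side [343 199  10  19 163] [ 0.6542 -0.0097  0.0316] [0.6668 0.0081 0.0485] [ 0.6452 -0.015   0.0083]
side [298 215  10  12 108] [ 0.546  -0.0136  0.0216] [0.5586 0.0023 0.0266] [ 0.5361 -0.0202  0.008 ]
side [235 218  29  21 520] [ 0.4283 -0.0034  0.0151] [0.4636 0.0387 0.0201] [ 0.3948 -0.0344  0.008 ]
(array([ 0.5746, -0.1628,  0.0455]), np.float64(0.004166983960674499)) (array([ 0.5499, -0.2727,  0.043 ]), np.float64(0.0034176903406590974)) [ 0.5623 -0.2177  0.0442]
t 0.2 now [ 0.171  -0.4961  0.2263] [-3.141 -0.     0.332] shift [ 0.4617 -0.1382  0.0865] turn [-0.0007 -0.0006 -1.0453]
```

The two-view triangulation puts the handle middle at (0.562, -0.216, 0.044). That agrees with the depth reading and the stated 42 mm. Now I'll move above it.

Request:
jog_arm(
  series=[
    [-0.52,[0.462,-0.138,0.087],[0,0,-1.045]],
    [-0.52,[0.462,-0.138,0.087],[0,0,-1.045]],
    [-0.52,[0.462,-0.138,0.087],[0,0,-1.045]],
    [-0.52,[0.462,-0.138,0.087],[0,0,-1.045]],
    [-0.52,[0.462,-0.138,0.087],[0,0,-1.045]],
    [-0.52,[0.462,-0.138,0.087],[0,0,-1.045]],
    [-0.52,[0.462,-0.138,0.087],[0,0,-1.045]],
    [-0.52,[0.462,-0.138,0.087],[0,0,-1.045]],
    [-0.52,[0.462,-0.138,0.087],[0,0,-1.045]],
    [-0.52,[0.462,-0.138,0.087],[0,0,-1.045]],
    [-0.52,[0.462,-0.138,0.087],[0,0,-1.045]],
    [-0.52,[0.462,-0.138,0.087],[0,0,-1.045]],
  ],
  squeeze=20,
)

```text
time: 1.2
tool_pos: [0.5649, -0.2129, 0.1388]
tool_rot: [-3.141, -0.001, 1.378]
contact_force: [-0.2, 0.0, -0.5]
opening: 0.0225
```

```bash
python3 - <<'E'
from h import *
np.set_printoptions(precision=4,suppress=True)
d=snap('wrist','w1')
to(.5625,-.215,.026,78.9)
P=cloud(d); A=np.array([[np.cos(-.194),np.sin(-.194)],[-np.sin(-.194),np.cos(-.194)]]); L=(P[...,:2]-[.688,-.2395])@A.T
m=(d['rz']>0)&(P[...,2]>.03)&(P[...,2]<.06)&(L[...,0]<-.108)&(L[...,0]>-.15)&(abs(L[...,1])<.1)
print(m.sum(),np.percentile(L[m],[2,50,98],axis=0) if m.sum() else 0, np.median(P[m],0) if m.sum() else 0)
E
```

```text
t 1.25 now [ 0.5679 -0.2097  0.1377] [ 3.141 -0.003  1.381] shift [-0.0065 -0.0044  0.1117] turn [ 0.0007 -0.0028  0.0035]Traceback (most recent call last):
  File "<stdin>", line 5, in <module>
  File "h.py", line 21, in cloud
    h,w=d['rz'].shape;u,v=np.meshgrid(np.arange(w),np.arange(h))
        ~^^^^^^
KeyError: 'rz'
```

View pics/w1.png

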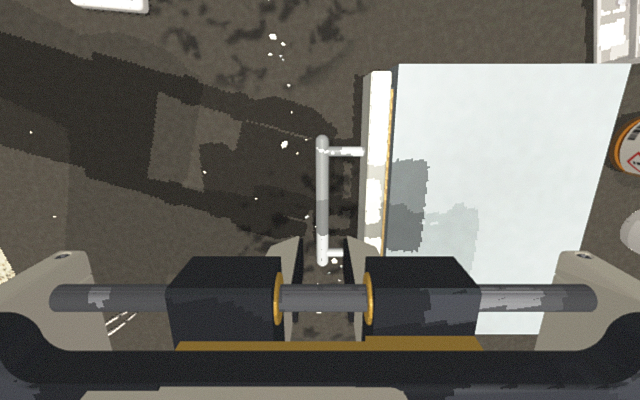

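The wrist view shows the bar spanning (322,138) to (322,264), centred between the fingers at u of about 299 to 345. I'll check its position by ray casting, and check that the arm has settled.

```bash
python3 - <<'E'
s=open('h.py').read().replace("    return d\n","    d['rz']=d['range_z']\n    return d\n",1)
open('h.py','w').write(s)
E
python3 - <<'E'
from h import *
np.set_printoptions(precision=4,suppress=True)
d=load('w1')
e1,e2=onz(d,322,138,.042),onz(d,322,263,.042); print(e1,e2,(e1+e2)/2,pt(d,322,200),pt(d,322,170))
to(.5625,-.215,.026,78.9)
d=snap('wrist','w2'); 
to(.5625,-.215,.026,78.9)
e1,e2=onz(d,322,138,.042),onz(d,322,263,.042); print(e1,e2,(e1+e2)/2,pt(d,322,200),pt(d,322,170))
print(status.observe())
E
```

```text
[ 0.5755 -0.1594  0.042 ] [ 0.5533 -0.2726  0.042 ] [ 0.5644 -0.216   0.042 ] [ 0.5654 -0.2106  0.0458] [ 0.5705 -0.1848  0.0463]
t 1.25 now [ 0.5679 -0.2097  0.1377] [ 3.141 -0.003  1.381] shift [-0.0065 -0.0044  0.1117] turn [ 0.0007 -0.0028  0.0035]
t 1.3 now [ 0.5655 -0.2117  0.138 ] [-3.141 -0.001  1.382] shift [-0.004  -0.0022  0.112 ] turn [-0.001  -0.0015  0.0046]
[ 0.5785 -0.156   0.042 ] [ 0.5567 -0.2686  0.042 ] [ 0.5676 -0.2123  0.042 ] [ 0.5686 -0.2073  0.0446] [ 0.5736 -0.1813  0.046 ]
{'time': 1.3, 'qpos': array([-0.4857,  0.5632,  1.4202,  0.0012,  1.1595, -0.297 ]), 'qvel': array([-0.0697, -0.0408,  0.0495, -0.0367,  0.0094, -0.0539]), 'joint_efforts': array([  1.4247, -52.4985, -23.8755,   0.3393,  -0.0426,   0.5165]), 'tool_pos': array([ 0.5655, -0.2117,  0.138 ]), 'tool_rot': array([-3.1406, -0.0015,  1.3817]), 'contact_force': array([0.5803, 0.5275, 0.7728]), 'torque': array([-0.0319, -0.1207,  0.0128]), 'opening': 0.022649830281660947}
```

View pics/w2.png

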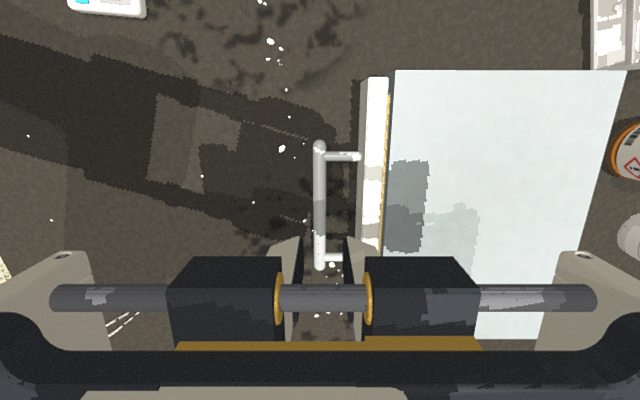

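Request:
jog_arm(
  series=[
    [-0.52,[0,0,0.03],[0,0,0]],
    [-0.52,[0,0,0.06],[0,0,0]],
    [-0.52,[0,0,0.08],[0,0,0]],
    [-0.52,[0,0,0.08],[0,0,0]],
    [-0.52,[0,0,0.08],[0,0,0]],
  ],
)

```text
time: 1.72
tool_pos: [0.562, -0.2156, 0.0592]
tool_rot: [-3.139, -0.0, 1.376]
contact_force: [0.5, -0.7, 2.1]
opening: 0.0221
```

```bash
python3 - <<'E'
from h import *
np.set_printoptions(precision=4,suppress=True)
to(.563,-.2155,.026,78.9)
d=snap('wrist','w3'); 
to(.563,-.2155,.026,78.9)
E
```

```text
t 1.7167 now [ 0.562  -0.2156  0.0592] [-3.139 -0.     1.376] shift [0.0003 0.001  0.0332] turn [-0.0024 -0.0005 -0.0008]
t 1.7667 now [ 0.563  -0.2161  0.0606] [3.141 0.    1.376] shift [ 0.0006 -0.0002  0.0346] turn [ 0.0007  0.0004 -0.0008]
```

View pics/w3.png

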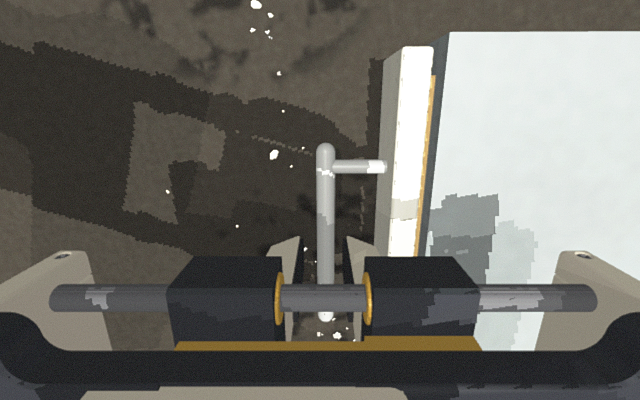

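The bar centre at u of about 326 is about 2 mm to the cabinet side of the finger middle at 323. I'll descend with a small correction, then close.

Request:
jog_arm(
  series=[
    [-0.52,[0,0.0015,0.017],[0,0,0]],
    [-0.52,[0,0.0015,0.034],[0,0,0]],
    [-0.52,[0,0.0015,0.034],[0,0,0]],
    [-1,[0,0.0015,0.034],[0,0,0]],
    [-1,[0,0.0015,0.034],[0,0,0]],
    [-1,[0,0.0015,0.034],[0,0,0]],
    [-1,[0,0.0015,0.034],[0,0,0]],
    [-1,[0,0.0015,0.034],[0,0,0]],
  ],
  squeeze=20,
)

```text
time: 2.43
tool_pos: [0.565, -0.2163, 0.0275]
tool_rot: [3.139, 0.001, 1.377]
contact_force: [-2.5, -0.2, 6.5]
opening: 0.0104
```

Request:
jog_arm(
  series=[
    [-1,[0,-0.006,0],[0,0,0]],
    [-1,[0,-0.018,0],[0,0,0]],
    [-1,[0,-0.032,0],[0,0,0]],
    [-1,[0,-0.046,0],[0,0,0]],
    [-1,[0,-0.06,0],[0,0,0]],
    [-1,[0,-0.074,0],[0,0,0]],
    [-1,[0,-0.088,0],[0,0,0]],
    [-1,[0,-0.1,0],[0,0,0]],
    [-1,[0,-0.107,0],[0,0,0]],
    [-1,[0,-0.111,0],[0,0,0]],
    [-1,[0,-0.113,0],[0,0,0]],
    [-1,[0,-0.113,0],[0,0,0]],
  ],
)

```text
time: 3.43
tool_pos: [0.4574, -0.1955, 0.0276]
tool_rot: [3.131, 0.002, 1.376]
contact_force: [11.4, 0.6, -0.0]
opening: 0.0103
```

Request:
jog_arm(
  series=[
    [-1,[0,-0.001,0],[0,0,0]],
    [-1,[0,-0.001,0],[0,0,0]],
    [-1,[0,-0.001,0],[0,0,0]],
    [-0.5,[0,0,0],[0,0,0]],
    [-0.5,[0,0,0],[0,0,0]],
    [-0.5,[0,0,-0.02],[0,0,0]],
    [-0.5,[0,0,-0.05],[0,0,0]],
    [-0.5,[0,0,-0.09],[0,0,0]],
    [-0.5,[0,0,-0.13],[0,0,0]],
    [-0.5,[0,0,-0.15],[0,0,0]],
    [-0.5,[0,0,-0.15],[0,0,0]],
  ],
)

```text
time: 4.35
tool_pos: [0.4552, -0.1951, 0.1806]
tool_rot: [3.133, 0.003, 1.377]
contact_force: [0.6, 0.5, -0.4]
opening: 0.023
```

```bash
python3 - <<'E'
from h import *
np.set_printoptions(precision=4,suppress=True)
d=snap('wrist','w4'); snap('side','s4'); snap('scene','c4')
to(.563,-.2155,.15,-11.1)
E
```

```text
t 4.5 now [ 0.4526 -0.1935  0.175 ] [-3.14  -0.     1.377] shift [-0.0003  0.1126  0.0249] turn [-0.0014  0.0008  1.5705]
```

View pics/w4.png

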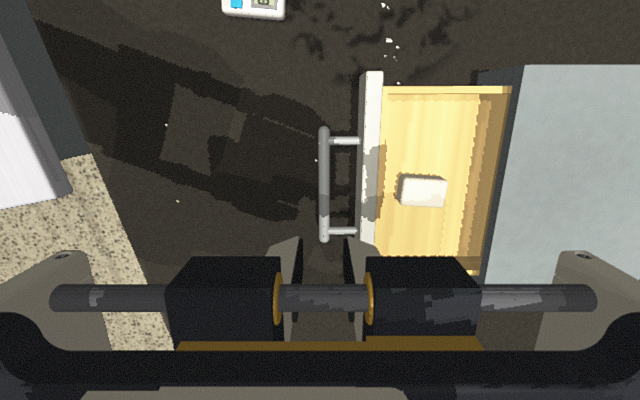

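View pics/s4.png

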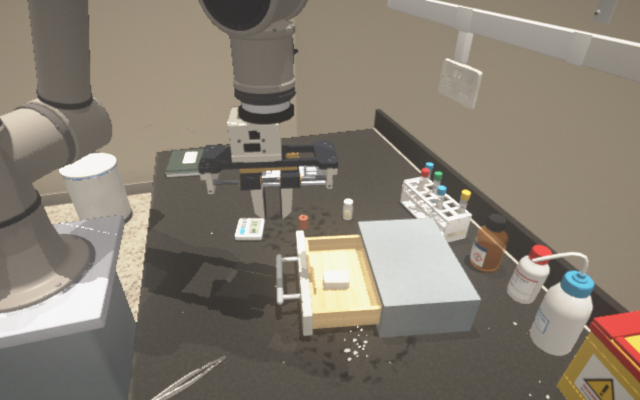

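The drawer is open. The block is at about (422,190) in the wrist view and (336,279) in the side view. I'll measure it.

```bash
cat > blk.py <<'E'
from h import *
np.set_printoptions(precision=4,suppress=True)
def block(d,roi):
    x0,y0,x1,y1=roi
    hsv=cv2.cvtColor(d['img'],cv2.COLOR_RGB2HSV); m=((hsv[...,1]<60)&(hsv[...,2]>150)).astype(np.uint8)
    mm=np.zeros_like(m);mm[y0:y1,x0:x1]=m[y0:y1,x0:x1]
    k,l,st,ce=cv2.connectedComponentsWithStats(mm); i=1+np.argmax(st[1:,4]); m=l==i
    P=cloud(d);ok=m&(d['rz']>0); z=P[...,2][ok]; ztop=np.percentile(z,80)
    t=ok&(abs(P[...,2]-ztop)<.004); q=P[t]
    return st[i],ztop,q.mean(0),cv2.minAreaRect(q[:,:2].astype(np.float32)),t
E
python3 - <<'E'
from blk import *
from h import *
for f,r in (('w4',(390,165,460,215)),('s4',(318,262,356,295))):
    d=load(f); s,z,c,rect,t=block(d,r); print(f,s,z,c,rect)
d=load('c4'); cv2.imwrite('pics/c4c.png',cv2.resize(d['img'][140:240,280:400],None,fx=6,fy=6,interpolation=3)[...,::-1])
d=load('s4'); cv2.imwrite('pics/s4c.png',cv2.resize(d['img'][220:330,270:390],None,fx=5,fy=5,interpolation=3)[...,::-1])
to(.563,-.2155,.15,-11.1)
E
```

```text
w4 [ 400  177   48   31 1240] 0.04388329601941611 [ 0.5557 -0.2191  0.0432] ((0.5563973188400269, -0.21994107961654663), (0.029548807069659233, 0.045709334313869476), 73.71974182128906)
s4 [ 318  262   38   33 1129] 0.0424126777701165 [ 0.5525 -0.2233  0.0427] ((0.5530073642730713, -0.2219577431678772), (0.029101183637976646, 0.0457887127995491), 74.6732406616211)
t 4.5 now [ 0.4526 -0.1935  0.175 ] [-3.14  -0.     1.377] shift [-0.0003  0.1126  0.0249] turn [-0.0014  0.0008  1.5705]
```

View pics/s4c.png

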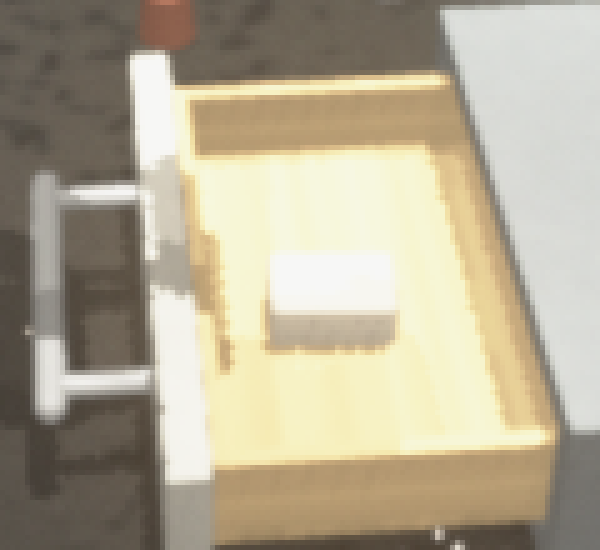

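View pics/c4c.png

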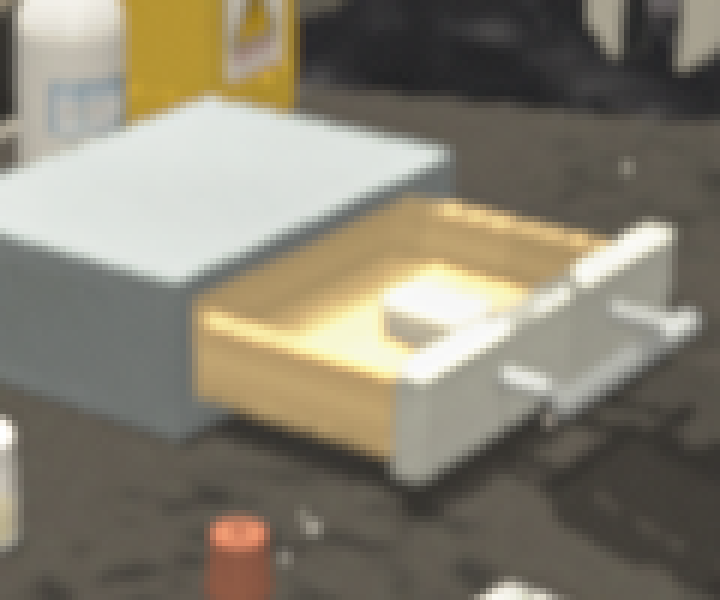

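Block top is at 44 mm (22 + 22, as expected) and it measures 29.5 x 45.7 mm. Its centre is about (0.554, -0.221), with the long axis at about -15.8°. Next I go above it with the jaws across its width.

```bash
python3 - <<'E'
from h import *
to(.554,-.221,.13,-15.8)
E
```

```text
t 4.5 now [ 0.4526 -0.1935  0.175 ] [-3.14  -0.     1.377] shift [-0.0075  0.1049  0.0449] turn [-1.4000e-03  9.0000e-04  1.6525e+00]
```

Request:
jog_arm(
  series=[
    [0.3,[0,0.01,0],[0,0,0.12]],
    [0.3,[0,0.03,0],[0,0,0.24]],
    [0.3,[-0.002,0.05,0],[0,0,0.36]],
    [0.3,[-0.004,0.07,0.01],[0,0,0.48]],
    [0.3,[-0.006,0.09,0.02],[0,0,0.6]],
    [0.3,[-0.0075,0.1,0.03],[0,0,0.72]],
    [0.3,[-0.0075,0.105,0.03],[0,0,0.84]],
    [0.3,[-0.0075,0.105,0.03],[0,0,0.96]],
    [0.3,[-0.0075,0.105,0.03],[0,0,1.08]],
    [0.3,[-0.0075,0.105,0.03],[0,0,1.2]],
    [0.3,[-0.0075,0.105,0.03],[0,0,1.32]],
    [0.3,[-0.0075,0.105,0.03],[0,0,1.44]],
  ],
)

```text
time: 5.5
tool_pos: [0.5538, -0.2209, 0.1432]
tool_rot: [-3.14, 0.004, -0.069]
contact_force: [-0.7, 0.0, -0.2]
opening: 0.06
```

```bash
python3 - <<'E'
from h import *
to(.554,-.221,.13,-15.8)
E
```

```text
t 5.5 now [ 0.5538 -0.2209  0.1432] [-3.14   0.004 -0.069] shift [0.0002 0.0001 0.0132] turn [-0.0014  0.0045  0.2066]
```

Request:
jog_arm(
  series=[
    [0.3,[0,0,0.01],[0,0,0.11]],
    [0.3,[0,0,0.013],[0,0,0.21]],
    [0.3,[0,0,0.013],[0,0,0.21]],
    [0.3,[0,0,0.013],[0,0,0.21]],
    [0.3,[0,0,0.013],[0,0,0.21]],
  ],
)

```text
time: 5.92
tool_pos: [0.5547, -0.2214, 0.1319]
tool_rot: [-3.141, 0.002, -0.27]
contact_force: [0.4, -0.7, 0.6]
opening: 0.0596
```

```bash
python3 - <<'E'
from blk import *
d=snap('wrist','w5'); to(.554,-.221,.026,-15.8)
E
```

```text
t 5.9667 now [ 0.5549 -0.2214  0.1323] [-3.141  0.001 -0.271] shift [-0.0009 -0.0002  0.1063] turn [-0.0001  0.0009  0.0049]
```

View pics/w5.png

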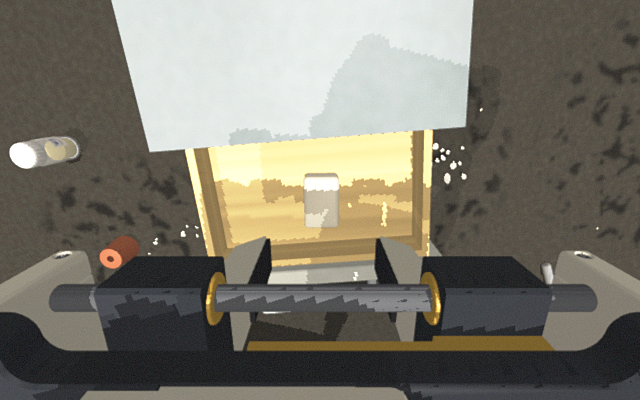

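```bash
python3 - <<'E'
from blk import *
d=load('w5'); P=cloud(d)
m=(d['rz']>0)&(abs(P[...,2]-.044)<.004); b=np.zeros_like(m); b[165:235,295:350]=m[165:235,295:350]
k,l,st,ce=cv2.connectedComponentsWithStats(b.astype(np.uint8)); i=1+np.argmax(st[1:,4]); q=P[l==i]
print(st[i],q.mean(0),cv2.minAreaRect(q[:,:2].astype(np.float32)))
for u,v in ((305,174),(338,174),(338,227),(304,227)): print(onz(d,u,v,.044))
E
```

```text
[ 303  176   36   52 1772] [ 0.5579 -0.2209  0.043 ] ((0.5569355487823486, -0.22048786282539368), (0.0297644454985857, 0.04614517465233803), 75.05264282226562)
[ 0.5848 -0.2149  0.044 ]
[ 0.5776 -0.2409  0.044 ]
[ 0.5321 -0.2291  0.044 ]
[ 0.54   -0.2007  0.044 ]
```

The wrist view shows the block at u 304–339, v 173–228. That gives a centre of (0.557, -0.2205) and a yaw of -15°, matching the earlier measurement. I'll descend and grip.

Request:
jog_arm(
  series=[
    [0.3,[0.002,0,0.02],[0,0,0]],
    [0.3,[0.002,0,0.05],[0,0,0]],
    [0.3,[0.002,0,0.08],[0,0,0]],
    [0.3,[0.002,0,0.098],[0,0,0]],
    [0.3,[0.002,0,0.105],[0,0,0]],
    [0.3,[0.002,0,0.105],[0,0,0]],
    [0.3,[0.002,0,0.105],[0,0,0]],
    [-1,[0.002,0,0.105],[0,0,0]],
    [-1,[0.002,0,0.105],[0,0,0]],
    [-1,[0.002,0,0.105],[0,0,0]],
    [-1,[0.002,0,0.105],[0,0,0]],
    [-1,[0.002,0,0.105],[0,0,0]],
  ],
  squeeze=30,
)

```text
time: 6.97
tool_pos: [0.5573, -0.2222, 0.0283]
tool_rot: [3.141, -0.001, -0.273]
contact_force: [-0.3, 0.6, 0.9]
opening: 0.0308
```

Request:
jog_arm(
  series=[
    [-1,[0,0,0],[0,0,0]],
    [-1,[0,0,-0.01],[0,0,0]],
    [-1,[0,0,-0.03],[0,0,0]],
    [-1,[0,0,-0.055],[0,0,0]],
    [-1,[0,0,-0.08],[0,0,0]],
    [-1,[0,0,-0.09],[0,0,0]],
    [-1,[0,0,-0.09],[0,0,0]],
    [-1,[0,0,-0.09],[0,0,0]],
  ],
)

```text
time: 7.63
tool_pos: [0.5569, -0.222, 0.1177]
tool_rot: [3.141, -0.0, -0.273]
contact_force: [-0.6, -0.1, -0.2]
opening: 0.0296
```

```bash
python3 - <<'E'
from h import *
to(.577,.229,.117,-12.4)
E
```

```text
t 7.6333 now [ 0.5569 -0.222   0.1177] [ 3.141 -0.    -0.273] shift [-0.1023 -0.4397  0.0006] turn [ 0.0002 -0.0004 -0.0567]
```

Request:
jog_arm(
  series=[
    [-1,[-0.004,-0.015,0],[0,0,0]],
    [-1,[-0.011,-0.048,0],[0,0,0]],
    [-1,[-0.02,-0.085,0],[0,0,-0.01]],
    [-1,[-0.029,-0.125,0],[0,0,-0.02]],
    [-1,[-0.039,-0.166,0],[0,0,-0.03]],
    [-1,[-0.048,-0.207,0],[0,0,-0.04]],
    [-1,[-0.058,-0.248,0],[0,0,-0.05]],
    [-1,[-0.067,-0.289,0],[0,0,-0.057]],
    [-1,[-0.077,-0.33,0],[0,0,-0.057]],
    [-1,[-0.086,-0.37,0],[0,0,-0.057]],
    [-1,[-0.094,-0.405,0],[0,0,-0.057]],
    [-1,[-0.1,-0.428,0],[0,0,-0.057]],
  ],
)

```text
time: 8.63
tool_pos: [0.5741, 0.2214, 0.1156]
tool_rot: [3.141, 0.003, -0.214]
contact_force: [0.5, -0.8, -0.3]
opening: 0.0299
```

```bash
python3 - <<'E'
from h import *
to(.577,.229,.117,-12.4)
E
```

```text
t 8.6333 now [0.5741 0.2214 0.1156] [ 3.141e+00  3.000e-03 -2.140e-01] shift [ 0.0012 -0.008  -0.0014] turn [0.0006 0.0034 0.0028]
```

Request:
jog_arm(
  series=[
    [-1,[-0.002,-0.008,0.01],[0,0,0]],
    [-1,[-0.002,-0.0115,0.025],[0,0,0]],
    [-1,[-0.002,-0.0115,0.03],[0,0,0]],
    [-1,[-0.002,-0.0115,0.03],[0,0,0]],
    [-1,[-0.002,-0.0115,0.03],[0,0,0]],
    [-1,[-0.002,-0.0115,0.03],[0,0,0]],
  ],
)

```text
time: 9.13
tool_pos: [0.5769, 0.2279, 0.0878]
tool_rot: [3.141, -0.0, -0.217]
contact_force: [-0.4, 0.2, -0.4]
opening: 0.0297
```

```bash
python3 - <<'E'
from h import *
to(.577,.229,.017,-12.4)
d=snap('wrist','w6');snap('scene','c6');snap('side','s6')
to(.577,.229,.017,-12.4)
d=load('c6'); cv2.imwrite('pics/c6c.png',cv2.resize(d['img'][190:340,170:340],None,fx=4,fy=4,interpolation=3)[...,::-1])
d=load('s6'); cv2.imwrite('pics/s6c.png',cv2.resize(d['img'][110:210,230:350],None,fx=6,fy=6,interpolation=3)[...,::-1])
E
```

```text
t 9.1333 now [0.5769 0.2279 0.0878] [ 3.141 -0.    -0.217] shift [-0.0002 -0.0011  0.0708] turn [ 0.0001 -0.0001 -0.001 ]
t 9.2833 now [0.5772 0.2282 0.0884] [-3.141e+00 -1.000e-03 -2.170e-01] shift [-0.0004 -0.0007  0.0714] turn [-0.0004 -0.0011 -0.0007]
```

View pics/w6.png

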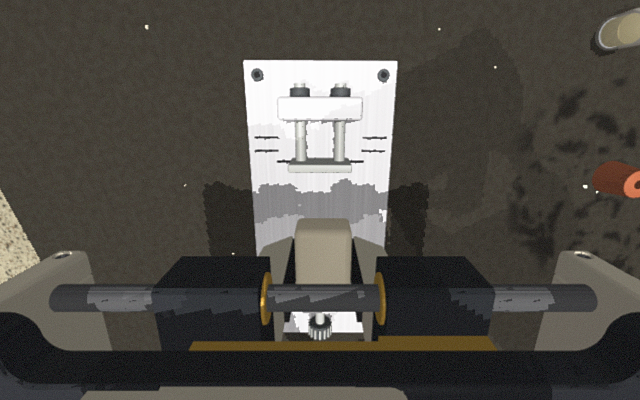

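View pics/c6c.png

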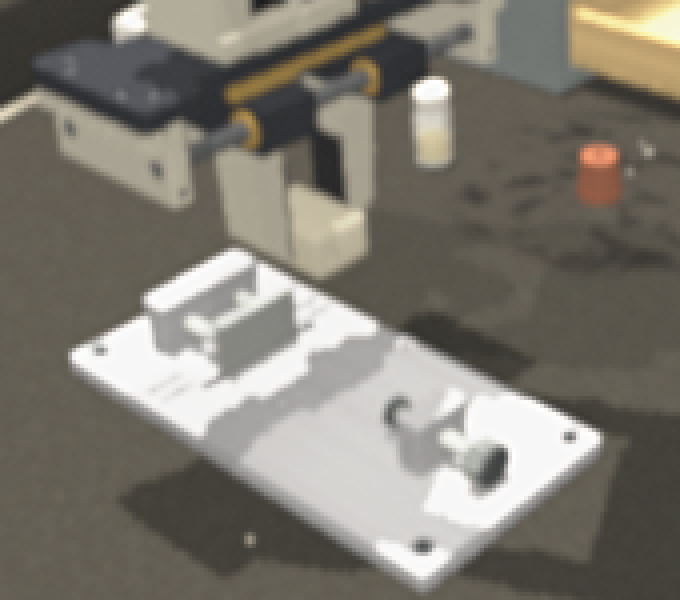

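View pics/s6c.png

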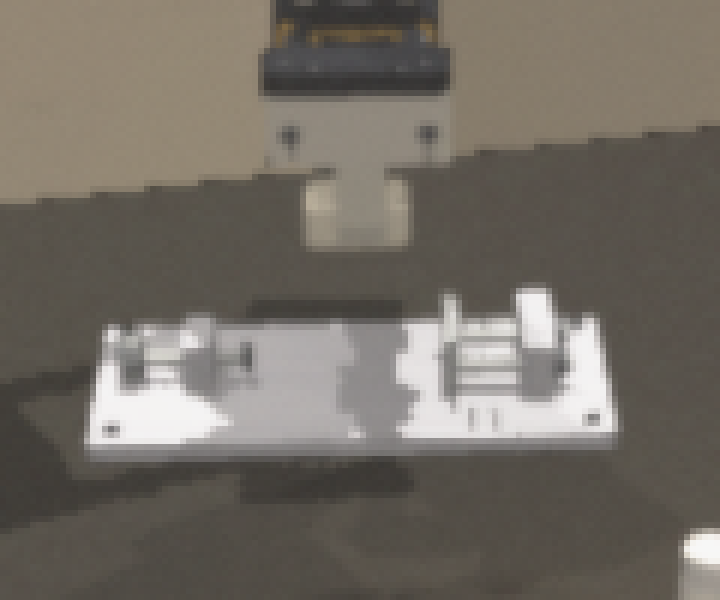

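```bash
python3 - <<'E'
from blk import *
from h import *
d=load('w6');P=cloud(d);ok=d['rz']>0
J=lambda p:(lambda A:(p[...,:2]-np.array([.685,.206]))@A.T)(np.array([[np.cos(-.2164),np.sin(-.2164)],[-np.sin(-.2164),np.cos(-.2164)]]))
L=J(P)
q=P[224:258,302:346].reshape(-1,3);print('blk top',np.median(q,0),np.percentile(q[:,2],[10,90]))
blk=ok&(P[...,2]>.09)&(P[...,2]<.125); b=np.zeros_like(blk);b[205:262,290:356]=blk[205:262,290:356]
ys,xs=np.where(b);print('front edge',ys.min(),xs.min(),xs.max(),'L',L[b].max(0),L[b].min(0), np.median(L[b],0))
for u,v in ((297,220),(350,220)): print('corner',J(onz(d,u,v,np.median(q[:,2]))),onz(d,u,v,np.median(q[:,2])))
m=ok&(abs(P[...,2]-.010)<.004)&(L[...,0]>-.2)&(L[...,0]<.03)&(abs(L[...,1])<.08)
print('base L',np.percentile(L[m],[.3,99.7],axis=0))
for v0 in (80,110,140,180,230):
    us=np.where(m[v0])[0]; print(v0,us.min(),us.max(),J(onz(d,us.min()-.5,v0,.01)),J(onz(d,us.max()+.5,v0,.01)))
m=ok&(P[...,2]>.036)&(P[...,2]<.046)&(L[...,0]>-.085)&(L[...,0]<-.06)&(abs(L[...,1])<.04)
print('plate top',m.sum(),np.percentile(L[m],[1,50,99],axis=0),np.median(P[m],0))
r=cv2.minAreaRect(L[m].astype(np.float32));print(r)
# side-view: fingertip/ block bottom rays vs plane through jig y = -.015+...
s=load('s6')
for nm,u,v,yl in (('blk bottom',230+325/6,110+248/6,-.015),('blk bottom2',230+395/6,110+248/6,-.015),('tip',230+355/6,110+232/6,-.034)):
    o,rr=ray(s,u,v); n=np.array([-np.sin(-.2164),np.cos(-.2164),0]); p0=np.array([.685,.206,0])+n*yl
    t=((p0-o)@n)/(rr@n); p=o+t*rr; print(nm,p,J(p))
E
```

```text
blk top [0.5927 0.2238 0.1025] [0.098  0.1034]
front edge 221 290 355 L [-0.0877  0.016 ] [-0.1067 -0.02  ] [-0.0957 -0.0023]
corner [-0.0829  0.0107] [0.6063 0.2343 0.1025]
corner [-0.083  -0.0158] [0.6006 0.2084 0.1025]
base L [[-0.1425 -0.0544]
 [ 0.0018  0.0547]]
80 244 395 [-0.0115  0.0546] [-0.0116 -0.0545]
110 246 393 [-0.0322  0.0548] [-0.0323 -0.0545]
140 248 391 [-0.0541  0.055 ] [-0.0542 -0.0545]
180 251 388 [-0.0853  0.055 ] [-0.0855 -0.0542]
230 255 384 [-0.1282  0.0548] [-0.1283 -0.0537]
plate top 573 [[-0.0727 -0.0215]
 [-0.0696 -0.0003]
 [-0.0668  0.0215]] [0.617  0.2209 0.0392]
((-0.06978417187929153, -4.490092396736145e-05), (0.04344233497977257, 0.006185478530824184), 89.7032699584961)
blk bottom [0.5577 0.2186 0.0816] [-0.127 -0.015]
blk bottom2 [0.5878 0.212  0.0809] [-0.0962 -0.015 ]
tip [0.5668 0.1972 0.0981] [-0.1136 -0.034 ]
```

Over the jig, the wrist view shows the plate centred at u of about 320 and the block at about 323. The ray measurements put the plate middle at jig y = 0.000 and the block at about -0.002. The jig yaw of -12.4° is confirmed. The block's underside is about 7.5 mm below the TCP in both views, so I lower to TCP z of about 0.0195.

Request:
jog_arm(
  series=[
    [-1,[0,-0.002,0.012],[0,0,0]],
    [-1,[0,-0.002,0.028],[0,0,0]],
    [-1,[0,-0.002,0.044],[0,0,0]],
    [-1,[0,-0.002,0.056],[0,0,0]],
    [-1,[0,-0.002,0.064],[0,0,0]],
    [-1,[0,-0.002,0.068],[0,0,0]],
    [-1,[0,-0.002,0.068],[0,0,0]],
    [-1,[0,-0.002,0.068],[0,0,0]],
    [-1,[0,-0.002,0.068],[0,0,0]],
  ],
  squeeze=40,
)

```text
time: 10.03
tool_pos: [0.5777, 0.2308, 0.0205]
tool_rot: [-3.141, -0.001, -0.216]
contact_force: [0.1, 0.2, 0.1]
opening: 0.0296
```

```bash
python3 - <<'E'
from h import *
d=snap('wrist','w7');snap('scene','c7');snap('side','s7')
s=status.observe();print(s['time'],s['tool_pos'],s['contact_force'],s['opening'])
d=load('c7'); cv2.imwrite('pics/c7c.png',cv2.resize(d['img'][220:340,180:330],None,fx=5,fy=5,interpolation=3)[...,::-1])
d=load('s7'); cv2.imwrite('pics/s7c.png',cv2.resize(d['img'][125:205,235:345],None,fx=7,fy=7,interpolation=3)[...,::-1])
E
```

```text
10.1833 [0.57760836 0.23074999 0.02045743] [ 0.47745725  1.18230038 -1.35322191] 0.029695083591528657
```

View pics/w7.png

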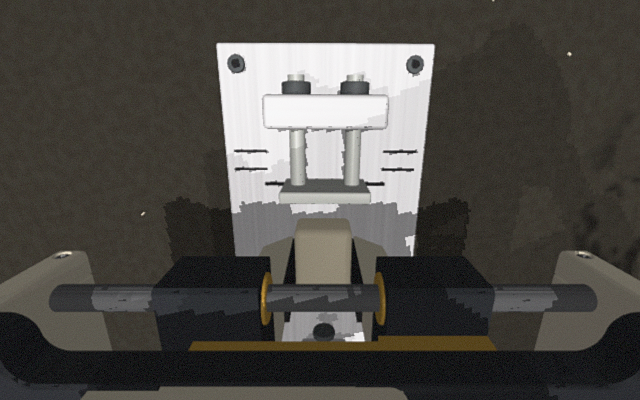

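View pics/s7c.png

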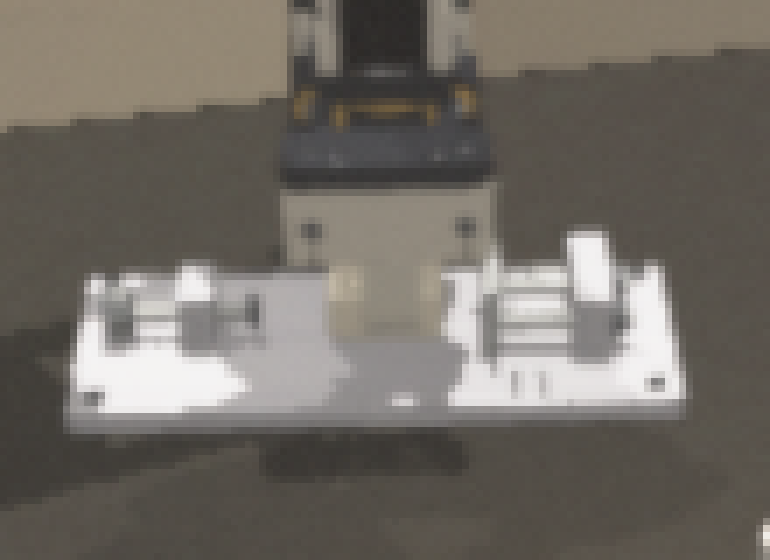

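View pics/c7c.png

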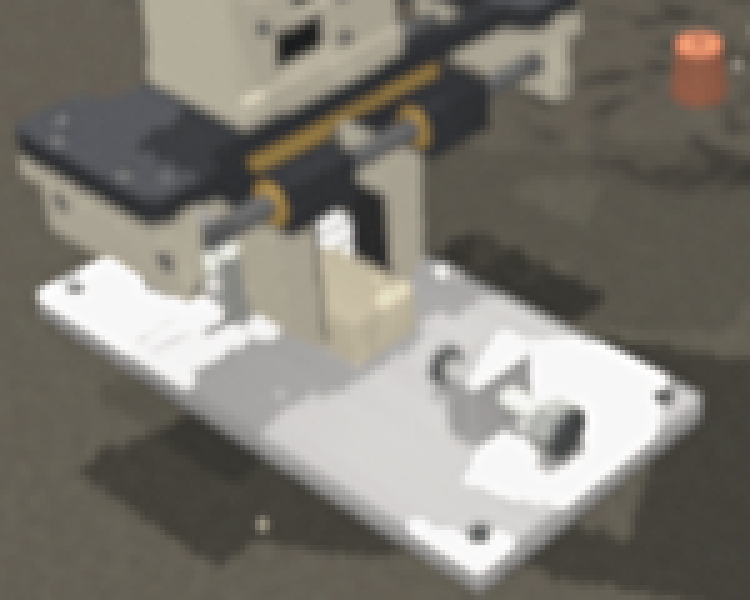

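```bash
python3 - <<'E'
from blk import *
from h import *
A=np.array([[np.cos(-.2164),np.sin(-.2164)],[-np.sin(-.2164),np.cos(-.2164)]]);J=lambda p:(p[...,:2]-np.array([.685,.206]))@A.T
d=load('w7');P=cloud(d);q=P[226:256,302:346].reshape(-1,3);print('top',np.median(q,0))
for u,v in ((297,220),(349,220),(280,203),(370,203)): print(J(onz(d,u,v,.034 if v>210 else .011)),J(pt(d,u,v-6)))
s=load('s7')
for u,v in ((235+335/7,125+338/7),(235+435/7,125+338/7)):
    o,rr=ray(s,u,v); n=np.array([-np.sin(-.2164),np.cos(-.2164),0]); p0=np.array([.685,.206,0])+n*-.015
    p=o+((p0-o)@n)/(rr@n)*rr; print('bottom',p,J(p))
L=J(P); ok=d['rz']>0
m=ok&(P[...,2]>.036)&(P[...,2]<.046)&(L[...,0]>-.085)&(L[...,0]<-.06)&(abs(L[...,1])<.04)
print('plate top',m.sum(),np.percentile(L[m],[1,50,99],axis=0))
b=ok&(abs(P[...,2]-np.median(q[:,2]))<.004);bb=np.zeros_like(b);bb[200:258,292:354]=b[200:258,292:354]
print('blk front', np.percentile(L[bb],[1,50,99],axis=0))
print('tcp',J(status.observe()['tool_pos']))
E
```

```text
top [0.5934 0.2268 0.0353]
[-0.0833  0.014 ] [-0.089  0.016]
[-0.0833 -0.0123] [-0.089  -0.0144]
[-0.0818  0.0255] [-0.0696  0.0213]
[-0.0818 -0.0262] [-0.0698 -0.0216]
bottom [0.5519 0.2199 0.0156] [-0.133 -0.015]
bottom [0.59   0.2115 0.0145] [-0.094 -0.015]
plate top 1209 [[-0.0728 -0.0212]
 [-0.0694  0.0004]
 [-0.0668  0.0215]]
blk front [[-0.1036 -0.0138]
 [-0.0947  0.0008]
 [-0.0711  0.016 ]]
tcp [-0.1102  0.0011]
```

The block is centred to within 1 mm and its underside is about 13–15 mm above the worktop. I'll lower it 2 mm more and advance until contact.

Request:
jog_arm(
  series=[
    [-1,[0,0,0.001],[0,0,0]],
    [-1,[0.001,0,0.002],[0,0,0]],
    [-1,[0.003,0,0.002],[0,0,0]],
    [-1,[0.005,0,0.002],[0,0,0]],
    [-1,[0.007,0,0.002],[0,0,0]],
    [-1,[0.009,0,0.002],[0,0,0]],
    [-1,[0.011,0,0.002],[0,0,0]],
    [-1,[0.013,0,0.002],[0,0,0]],
    [-1,[0.015,0,0.002],[0,0,0]],
    [-1,[0.016,0,0.002],[0,0,0]],
    [-1,[0.016,0,0.002],[0,0,0]],
    [-1,[0.016,0,0.002],[0,0,0]],
  ],
)

```text
time: 11.18
tool_pos: [0.5927, 0.2272, 0.0176]
tool_rot: [3.141, 0.0, -0.216]
contact_force: [0.4, -0.4, -0.3]
opening: 0.0295
```

```bash
python3 - <<'E'
from h import *
np.set_printoptions(precision=4,suppress=True)
for i in range(3):
    d=snap('wrist','w8'); s=status.observe();print(s['time'],s['tool_pos'],s['tool_rot'],s['contact_force'],s['torque'],s['opening'])
E
```

```text
11.2333 [0.5927 0.2272 0.0177] [ 3.1415  0.0001 -0.2162] [ 0.3184  0.5524 -0.4992] [ 0.0632  0.0168 -0.0171] 0.029735252481541446
11.2833 [0.5927 0.2272 0.0177] [ 3.1415  0.0001 -0.2162] [ 0.4181  1.0973 -0.6139] [0.0552 0.0169 0.0066] 0.029771814464408655
11.3333 [0.5927 0.2272 0.0177] [ 3.1415  0.     -0.2161] [-0.1925  0.1479 -0.8693] [ 0.012   0.0154 -0.0007] 0.02972067694171596
```

View pics/w8.png

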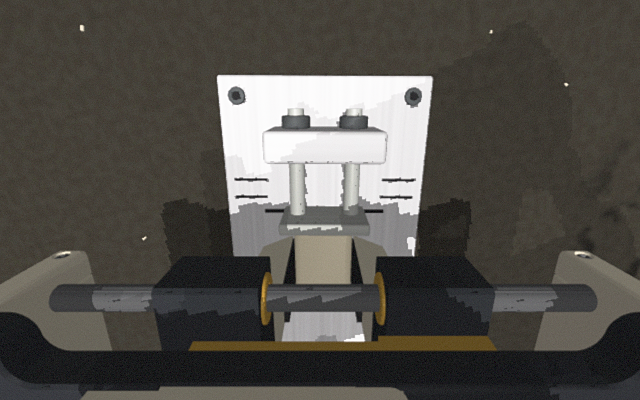

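There is no contact yet. The pointers are at v of about 211 and the lines at v of about 197 and 180. I'll advance 6 mm.

Request:
jog_arm(
  series=[
    [-1,[0.001,0,0],[0,0,0]],
    [-1,[0.002,0,0],[0,0,0]],
    [-1,[0.003,0,0],[0,0,0]],
    [-1,[0.004,0,0],[0,0,0]],
    [-1,[0.005,0,0],[0,0,0]],
    [-1,[0.006,0,0],[0,0,0]],
    [-1,[0.006,0,0],[0,0,0]],
  ],
)

```text
time: 11.92
tool_pos: [0.5984, 0.226, 0.0177]
tool_rot: [3.141, 0.001, -0.216]
contact_force: [-3.2, 1.6, 1.6]
opening: 0.0297
```

```bash
python3 - <<'E'
from h import *
np.set_printoptions(precision=4,suppress=True)
F=[]
for i in range(3):
    d=snap('wrist','w9'); s=status.observe();F.append(s['contact_force'])
print(s['time'],s['tool_pos'],s['tool_rot'],np.mean(F,0),s['torque'],s['opening'])
E
```

```text
12.0667 [0.5984 0.226  0.0177] [ 3.1414  0.0004 -0.2162] [-3.2645  0.535   1.3093] [ 0.2049  0.5094 -0.025 ] 0.02974702496485262
```

View pics/w9.png

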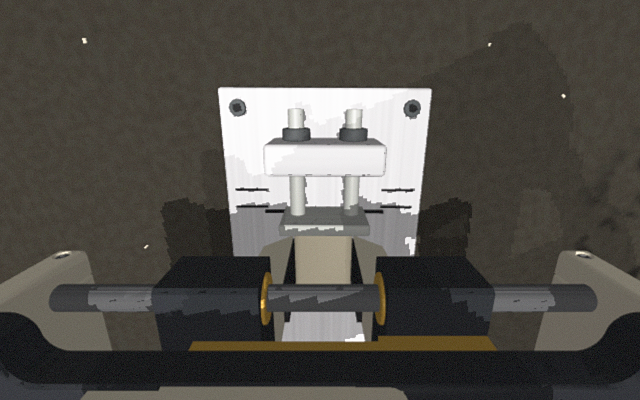

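The push is 3.3 N, so about 5.5 mm back, and the pointers at v of about 211 are just short of the first line at 207. I'll go 7.5 mm further.

Request:
jog_arm(
  series=[
    [-1,[0.001,0,0],[0,0,0]],
    [-1,[0.002,0,0],[0,0,0]],
    [-1,[0.003,0,0],[0,0,0]],
    [-1,[0.004,0,0],[0,0,0]],
    [-1,[0.005,0,0],[0,0,0]],
    [-1,[0.006,0,0],[0,0,0]],
    [-1,[0.007,0,0],[0,0,0]],
    [-1,[0.0075,0,0],[0,0,0]],
    [-1,[0.0075,0,0],[0,0,0]],
    [-1,[0.0075,0,0],[0,0,0]],
  ],
)

```text
time: 12.9
tool_pos: [0.6049, 0.2245, 0.0176]
tool_rot: [3.141, 0.002, -0.216]
contact_force: [-7.5, 2.4, 4.0]
opening: 0.0299
```

```bash
python3 - <<'E'
from h import *
np.set_printoptions(precision=4,suppress=True)
F=[]
for i in range(3):
    d=snap('wrist','w10'); s=status.observe();F.append(s['contact_force'])
print(s['time'],s['tool_pos'],s['tool_rot'],np.mean(F,0),s['torque'],s['opening'])
snap('side','s10');snap('scene','c10')
d=load('s10'); cv2.imwrite('pics/s10c.png',cv2.resize(d['img'][125:205,235:345],None,fx=7,fy=7,interpolation=3)[...,::-1])
E
```

```text
13.05 [0.605  0.2245 0.0176] [ 3.1411  0.0022 -0.2162] [-7.3175  1.8592  3.0838] [ 0.2973  1.159  -0.0649] 0.02978056484551392
```

View pics/w10.png

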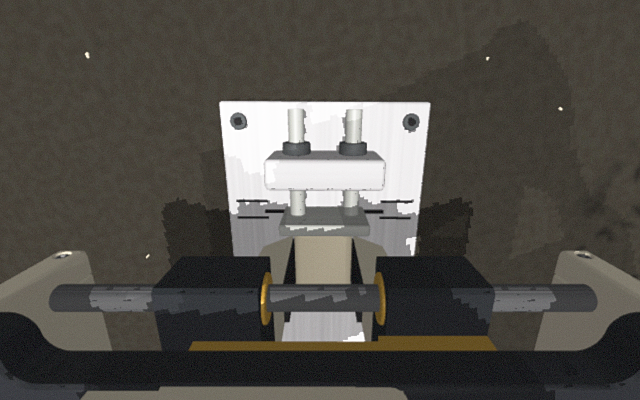

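View pics/s10c.png

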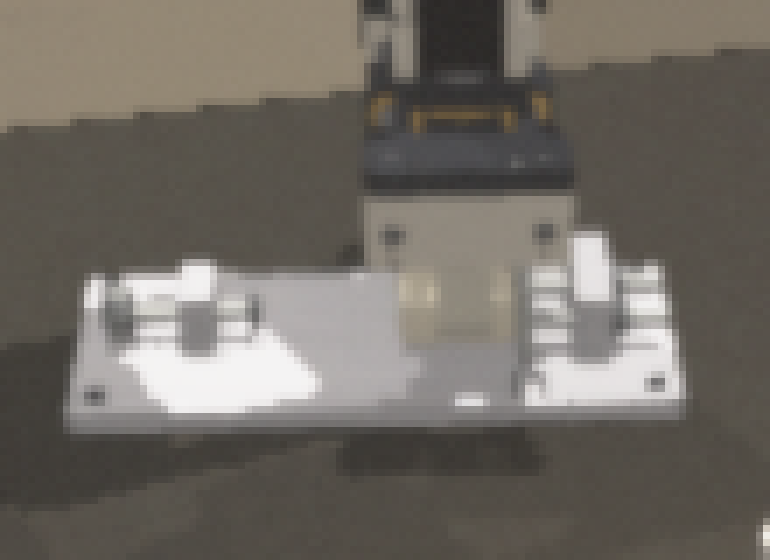

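View pics/c10.png

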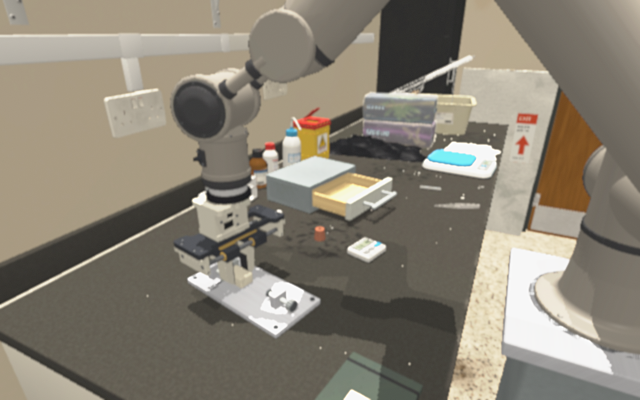

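The pointers at v of about 211 now stand between the lines at about 201 and 217, with a 7.5 N push. I'll check the block's tilt and heading, then hold.

```bash
python3 - <<'E'
from h import *
np.set_printoptions(precision=4,suppress=True)
A=np.array([[np.cos(-.2164),np.sin(-.2164)],[-np.sin(-.2164),np.cos(-.2164)]])
for f,v0,v1 in (('w7',226,256),('w9',241,258),('w10',241,258)):
    d=load(f);P=cloud(d);q=P[v0:v1,303:345].reshape(-1,3);L=(q[:,:2]-[.685,.206])@A.T
    M=np.c_[L,np.ones(len(L))]; c=np.linalg.lstsq(M,q[:,2],rcond=None)[0]; print(f,'slope x,y',c[:2],'z',np.median(q[:,2]),'L',L.min(0),L.max(0))
    m=(d['rz']>0)&(abs(P[...,2]-.010)<.004);print('   base z',np.median(P[m][:,2]))
for f in ('c10','s10'):
    d=load(f);P=cloud(d)
    for n,(x,y) in dict(vial=(.653,-.004),stop=(.546,-.008),timer=(.427,.006)).items():
        m=(d['rz']>0)&(P[...,2]>.008)&(P[...,2]<.06)&(np.hypot(P[...,0]-x,P[...,1]-y)<.05);print(f,n,m.sum(),np.median(P[m],0) if m.sum() else '')
d=load('c10'); cv2.imwrite('pics/c10c.png',cv2.resize(d['img'][240:340,180:330],None,fx=5,fy=5,interpolation=3)[...,::-1])
E
```

```text
w7 slope x,y [1.0173 0.0043] z 0.03525898758285102 L [-0.1026 -0.0101] [-0.0268  0.0113]
   base z 0.009351506605951576
w9 slope x,y [ 1.6753 -0.0003] z 0.03266706824179731 L [-0.0829 -0.0104] [-0.0053  0.011 ]
   base z 0.00935050457059465
w10 slope x,y [ 0.9565 -0.003 ] z 0.03259815136573717 L [-0.076  -0.0104] [0.0017 0.0109]
   base z 0.00933452979887843
c10 vial 6 [ 0.6571 -0.0117  0.0487]
c10 stop 112 [ 0.5457 -0.0008  0.0214]
c10 timer 535 [0.4262 0.0148 0.0173]
s10 vial 164 [ 0.6536 -0.0098  0.0321]
s10 stop 103 [ 0.5462 -0.0145  0.0216]
s10 timer 516 [ 0.4278 -0.0025  0.0151]
```

View pics/c10c.png

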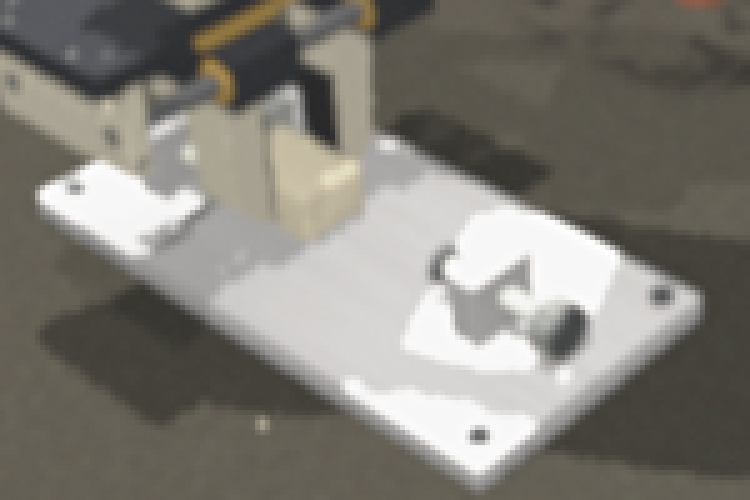

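```bash
python3 - <<'E'
from h import *
A=np.array([[np.cos(-.2164),np.sin(-.2164)],[-np.sin(-.2164),np.cos(-.2164)]])
for f,v0,v1 in (('w7',226,258),('w8',241,258),('w10',241,258)):
    d=load(f);P=cloud(d);q=P[v0:v1,303:345].reshape(-1,3);q=q[abs(q[:,2]-np.median(q[:,2]))<.004];L=(q[:,:2]-[.685,.206])@A.T
    c=np.linalg.lstsq(np.c_[L,np.ones(len(L))],q[:,2],rcond=None)[0]; print(f,'slope',c[:2],len(q),L.min(0),L.max(0))
E
```

```text
w7 slope [-0.1110433   0.00035923] 1261 [-0.10390477 -0.0101535 ] [-0.08794658  0.01122036]
w8 slope [ 0.021329   -0.00039185] 709 [-0.08843979 -0.01042767] [-0.07831735  0.01094472]
w10 slope [ 0.02544446 -0.00936727] 713 [-0.0759673 -0.0103865] [-0.06572432  0.01094915]
```

Request:
jog_arm(
  series=[
    [-1,[0,0,0],[0,0,0]],
    [-1,[0,0,0],[0,0,0]],
    [-1,[0,0,0],[0,0,0]],
    [-1,[0,0,0],[0,0,0]],
    [-1,[0,0,0],[0,0,0]],
    [-1,[0,0,0],[0,0,0]],
    [-1,[0,0,0],[0,0,0]],
    [-1,[0,0,0],[0,0,0]],
    [-1,[0,0,0],[0,0,0]],
    [-1,[0,0,0],[0,0,0]],
    [-1,[0,0,0],[0,0,0]],
    [-1,[0,0,0],[0,0,0]],
  ],
)

```text
time: 14.15
tool_pos: [0.6049, 0.2245, 0.0176]
tool_rot: [3.141, 0.002, -0.216]
contact_force: [-7.6, 1.5, 4.1]
opening: 0.0296
```

```bash
python3 - <<'E'
from h import *
d=load('w7');A=np.array([[np.cos(-.2164),np.sin(-.2164)],[-np.sin(-.2164),np.cos(-.2164)]])
P=cloud(d);q=P[234:258,303:345].reshape(-1,3);q=q[abs(q[:,2]-np.median(q[:,2]))<.004];L=(q[:,:2]-[.685,.206])@A.T
print(np.linalg.lstsq(np.c_[L,np.ones(len(L))],q[:,2],rcond=None)[0])
snap('side','s11');snap('wrist','w11')
d=load('s11');cv2.imwrite('pics/s11c.png',cv2.resize(d['img'][155:185,285:325],None,fx=18,fy=18,interpolation=0)[...,::-1])
E
```

```text
[-0.00108358  0.00296636  0.03539422]
```

View pics/s11c.png

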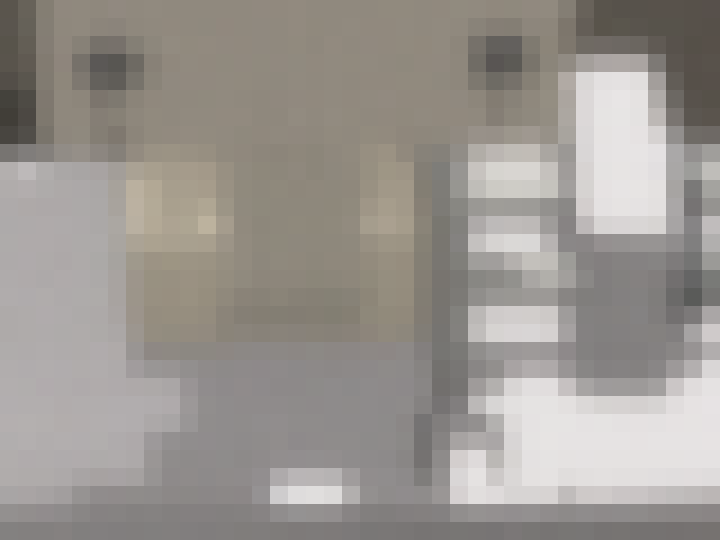

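Request:
jog_arm(
  series=[
    [-1,[0,0,0],[0,0,0]],
    [-1,[0,0,0],[0,0,0]],
    [-1,[0,0,0],[0,0,0]],
    [-1,[0,0,0],[0,0,0]],
    [-1,[0,0,0],[0,0,0]],
    [-1,[0,0,0],[0,0,0]],
    [-1,[0,0,0],[0,0,0]],
    [-1,[0,0,0],[0,0,0]],
    [-1,[0,0,0],[0,0,0]],
    [-1,[0,0,0],[0,0,0]],
    [-1,[0,0,0],[0,0,0]],
    [-1,[0,0,0],[0,0,0]],
  ],
)

```text
time: 15.25
tool_pos: [0.6049, 0.2245, 0.0176]
tool_rot: [3.141, 0.002, -0.216]
contact_force: [-8.0, 2.1, 3.0]
opening: 0.0296
```

In the side view the block's underside is level from u 292 to 308 at v of about 174, flush with the plate. I'll keep holding.

Request:
jog_arm(
  series=[
    [-1,[0,0,0],[0,0,0]],
    [-1,[0,0,0],[0,0,0]],
    [-1,[0,0,0],[0,0,0]],
    [-1,[0,0,0],[0,0,0]],
    [-1,[0,0,0],[0,0,0]],
    [-1,[0,0,0],[0,0,0]],
    [-1,[0,0,0],[0,0,0]],
    [-1,[0,0,0],[0,0,0]],
    [-1,[0,0,0],[0,0,0]],
    [-1,[0,0,0],[0,0,0]],
    [-1,[0,0,0],[0,0,0]],
    [-1,[0,0,0],[0,0,0]],
  ],
)

```text
time: 16.25
tool_pos: [0.605, 0.2245, 0.0176]
tool_rot: [3.141, 0.002, -0.216]
contact_force: [-6.6, 1.5, 3.9]
opening: 0.0291
```

Request:
jog_arm(
  series=[
    [-1,[0,0,0],[0,0,0]],
    [-1,[0,0,0],[0,0,0]],
    [-1,[0,0,0],[0,0,0]],
    [-1,[0,0,0],[0,0,0]],
    [-1,[0,0,0],[0,0,0]],
    [-1,[0,0,0],[0,0,0]],
    [-1,[0,0,0],[0,0,0]],
    [-1,[0,0,0],[0,0,0]],
    [-1,[0,0,0],[0,0,0]],
    [-1,[0,0,0],[0,0,0]],
    [-1,[0,0,0],[0,0,0]],
    [-1,[0,0,0],[0,0,0]],
  ],
)

```text
time: 17.25
tool_pos: [0.605, 0.2245, 0.0176]
tool_rot: [3.141, 0.002, -0.216]
contact_force: [-5.9, 1.7, 4.0]
opening: 0.0296
```

```bash
python3 - <<'E'
from h import *
d=snap('wrist','w12');s=status.observe();print(s['time'],s['tool_pos'],s['contact_force'],s['opening'])
g=cv2.cvtColor(d['img'],cv2.COLOR_RGB2GRAY)
print('line cols 250', g[195:225,250]); print('pointer col 272',g[195:225,272]); print('col 400',g[195:225,400]); print('ptr 376',g[195:225,376])
cv2.imwrite('pics/w12c.png',cv2.resize(d['img'][160:270,220:430],None,fx=3.6,fy=3.6)[...,::-1])
E
```

```text
17.3 [0.60494922 0.22451333 0.01762308] [-7.40421403  1.24796263  3.87948509] 0.0294567591937297
line cols 250 [236 235 238 247 177  79  38 124 137 132 132 135 133 135 133 136 137 135
 141 140 140  70  24  71 130 137 137 136 141 138]
pointer col 272 [238 240 238 237 238 239 245 205 150 139 141 143 144 142  90  28  11  38
 133 144 140 145 142 142 138 142 140 144 140 139]
col 400 [237 239 239 245 241 144  44  96 239 244 239 238 239 236 237 242 244 182
 131 141 140  98  37  35 132 144 143 142 140 140]
ptr 376 [238 238 239 236 240 239 239 244 245 177 139 137 137 143 102  38  15  25
  80 133 138 139 133 138 136 141 137 139 134 143]
```

View pics/w12c.png

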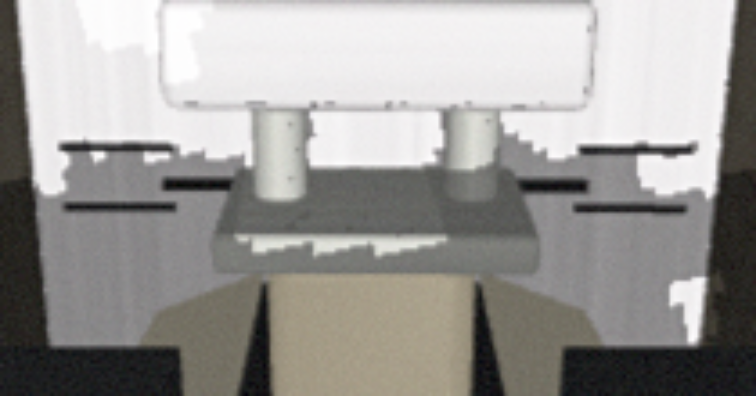

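The pointers are at v = 211, between the lines at 201 and 217, so the plate is about 12 mm back. The push is steady at 7–8 N, the block is centred, and it has been held for over 4 s. Handing in.

```bash
python3 -c "
from h import *
print(job.hand_in())"
```

```text
the job is handed in; nothing more can be done
None
```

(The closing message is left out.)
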